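# Free the seized swing clamp and unload the bearing ring

## Task

The wing knob of the swing clamp has seized: rock it back and forth in small arcs, feeling for its stops and never wrenching hard enough to twist off its stud, until it breaks free, then turn it clockwise to swing the clamp arm fully open. Lift the bearing ring off its seat and lay it flat on the floor of the empty yellow bin, leaving the oil bottle and the screwdriver undisturbed.

Things in the scene. Friction and masses are not known exactly. Their poses are not given: they have to be found in the camera images.
- knob_grip (a point): Point on the knob's vertical axis at the height to grip, 72 mm above the table. The knob is an upright steel wing bar, 14 mm thick (this point's x), 46 mm long (this point's y), 32 mm tall (52 to 84 mm above the table). Grip it across its thickness from above. The frame turns with the knob (z up).
- knob (a joint): Angle of the knob on its stud (rad), growing clockwise seen from above. 0: arm straight over the ring; 1.3: open stop, arm clear of the ring. Seized, it slides against about 0.1 N m of friction between two stops about 0.15 either side of 0 (resistance builds from about 0.12), and starts anywhere within 0.09. Once free, friction is about 0.05 N m and it stays where it is left.
- stud (a joint): Twist of the stud that carries knob and sleeve (rad, clockwise positive, 0 unloaded). A stiff torsion spring, 8 N m/rad: rubbing alone twists it about 0.025; beyond 0.09 either way (0.7 N m at the knob) it is damaged.
- ring_center (a point): Centre (half-way up) of the steel bearing ring: 52 mm outside diameter, 30 mm bore, 20 mm high, about 0.2 kg, axis z upright. It sits on the plate (top 20 mm above the table) over a boss 27 mm in diameter and 8 mm high, so it must rise 8 mm before moving sideways. The shut arm is 1.5 mm above it. Its centre is 85 mm from the knob's axis.
- fixture: Clamping fixture bolted to the table: dark steel plate, 110 mm (x) by 190 mm (y) by 20 mm. Origin under the plate's centre, at table height. The knob's axis is at y = -45 mm, the ring's seat at y = +40 mm.
- bin_empty: Empty yellow bin, fixed: 160 mm (x) by 170 mm (y) outside, 50 mm high, walls and floor 5 mm thick. Origin under its centre, at table height.
- bin_full: Yellow bin of the same size, fixed, already holding other rings (contents up to 30 mm above the table). Not to be used.
- oiler: White oil bottle standing loose, 48 mm in diameter, 120 mm tall. Origin at the centre of its underside. Leave alone.
- screwdriver: Screwdriver lying loose on the table. Leave alone.
- clamp_tip (a point): Tip of the flat clamp arm that is fixed to the knob under the wing bar: 20 mm wide, 8 mm thick, 41.5 to 49.5 mm above the table, reaching from 13 mm behind the knob's axis to this point 92 mm ahead of it (along knob_grip's +y), over the ring when shut.
- stud_foot (a point): Foot of the stud on the plate. A sleeve round it, under the knob, holds the two stops. It sinks a little only while the knob is sliding, either way; steady torque on a stop does nothing. How far it is seized is unknown: some 5 to 15 s of steady rocking over most of the play (more with short arcs or pauses), then the stops let go.
Mind the look-alikes: they are no part of the job. Of the things that look like the part that bears ring_center, the smaller one is meant.

How it is judged:
By the outcome, as a careful person would: the job done as asked, in the order asked, and still so for the second after the job is handed in, with the robot touching nothing.
It also fails if it takes over 72 s, if anything falls off the work surface, if the arm or the gripper's body presses on something with over 40 N, if the wrist force passes 120 N, or if a joint passes its speed limit or range.

## Robot

A 7-joint arm with a two-finger parallel gripper is mounted at the origin on the work surface. World frame = base frame: x ahead of the robot, y to its left, z up, the work surface at z = 0. Lengths are in mm, angles in rad, forces in N, time in s.
With the tool pointing down it reaches from about 400 to 850 mm from the base axis. Payload 6.9 kg.
Tool frame: the origin (TCP) lies at the very end of the fingers, on their centre line; the grasp point (between the pads) lies 19 mm behind it; z points along the fingers, y is the direction in which the jaws open and shut (so a half turn about z gives the same grasp; the last joint's range is limited). The gripper opens to 85 mm and grips with 20 to 120 N. Pads are 22 mm wide; open, the fingers measure 114 mm over their backs; the gripper's body (76 mm by 85 mm) begins 54 mm behind the grasp point. The pads swing forward as they close: fully open they stand 13 mm farther back than shut.
Start: joints at [-1.192, 0.507, -0.238, 1.5, 0.126, 1.149, -0.155], TCP at [168.412, 601.871, 231.275] pointing down, gripper open.
Joint ranges: [-3.08, 3.08], [-0.24, 2.05], [-1.43, 1.35], [0, 2.5], [-1.52, 4.66], [0.17, 1.96], [-2.89, 2.89]. Speed limits (rad/s): [2.39, 2.39, 3.14, 3.14, 3.14, 3.14, 3.14].

## Interface

Orientations are given as a unit quaternion [w, x, y, z].
In Python, from cell import bot gives the robot as it stands. The module is installed in compiled form; this text tells all that it offers.
- The arm moves only by the tool apply_moves, never from a script. Its argument "increments" is a list of rows, each a list of 3 entries, a list of its own where there are three numbers: the finger opening in mm, from 0 to 85.4, then the shift along the tool's x, y, z in mm, then the turn, a rotation vector about the tool's x, y, z in rad. A call has 1 to 20 rows; each row shifts and turns the commanded pose from where the row before left it, along the tool's axes as they then stand; what a row does not reach is not made up. A row lasts 1/12 s, in which the tool goes at most 41.7 mm and 7.16 degrees, less where a joint would pass 70% of its speed; a pose out of reach is approached as far as the arm can. A call is refused whole if a number of a shift passes 41.7 or a number of a turn 0.125, either way. A call with a gripper value outside its range is refused whole. The fingers move at their own pace and stop on an object; "force" is the grip in N (left out, the last holds). Time passes only in rows, so rows that do not move let the fingers close. It gives the time, the measured TCP pose, the force and the opening at its end, in the units of the state.
- bot.state(): the state, without advancing time (a new reading comes with each control period).
- bot.grab_frame(name): name is "scene" or "top" or "wrist"; returns a dict with "color" (420x560x3 uint8, red, green, blue), "camera_matrix" (3x3 intrinsics, pixels), "R" (3x3) and "t" (3): a world point X has camera coordinates R X + t. Camera axes: x right, y down, z forward; pixel columns grow to the right and rows downward; lengths in mm; the calibration is good to about 2 mm. A picture is of the moment at which its call begins. There is no depth.
- bot.hand_in(): hands the job in, once; it reports no verdict.
The state is a dict: "time": time; "joint_positions": joint angles; "joint_vel": joint speeds; "tau": joint torques, N m; "position": TCP position; "ee_rot": TCP orientation; "wrist_force": force on the tool from outside, world axes, zero at the start; "torque": the same for the moment, N m; "gripper_width": finger opening in mm.
Only numpy, scipy, OpenCV 4.12 (cv2) and the standard library are available. Lean on these libraries where they do the work, as an engineer would, in place of code of your own. Each camera call takes 0.05 s, during which the arm holds its last target. There are 200 camera calls.

## Working session

There is one attempt and no reset: what is moved stays moved. The work goes in short steps, Python scripts to look and compute and a tool call to move; the robot and the scene stay as the last step left them, time stands still between calls to the robot, and variables do not carry over. Pictures are saved under pics/ and viewed, about 8 in all and at most 12, crops included, and the job is handed in when it is done.

Besides the shell and the picture viewer there is one more tool, called after "Call:" as a command line: name --argument value ..., lists and objects as JSON in quotes. apply_moves: Moves the arm, as the interface text tells. Its arguments: {"type":"object","properties":{"increments":{"type":"array","items":{"type":"array"}},"force":{"type":"number"}},"required":["increments"]}

```bash
mkdir -p pics; cat > h.py <<'E'
import numpy as np, cv2
from cell import bot
def snap(name, out):
    f=bot.grab_frame(name); cv2.imwrite('pics/'+out, cv2.cvtColor(f['color'],cv2.COLOR_RGB2BGR))
    np.savez('pics/'+out+'.npz',K=f['camera_matrix'],R=f['R'],t=f['t']); return f
def load(out): 
    d=np.load('pics/'+out+'.npz'); return d['K'],d['R'],d['t']
def back(out,uv,z):
    K,R,t=load(out); d=R.T@np.linalg.inv(K)@np.array([uv[0],uv[1],1.]); c=-R.T@np.ravel(t)
    return c+d*(z-c[2])/d[2]
def proj(out,X):
    K,R,t=load(out); p=K@(R@np.array(X,float)+np.ravel(t)); return p[:2]/p[2]
E
python3 - <<'E'
from h import *
snap('top','top0.png'); snap('scene','scene0.png'); print(bot.state())
for n in('top0.png','scene0.png'):
    K,R,t=load(n); print(K[0,0],-R.T@np.ravel(t))
E
```

```text
{'time': 0.1, 'joint_positions': array([-1.19247353,  0.50824927, -0.23754901,  1.50105467,  0.1256815 ,
        1.14890014, -0.15478308]), 'joint_vel': array([-3.78277052e-04, -1.16384768e-03, -8.26294861e-04, -3.05562432e-03,
        2.02620733e-05,  4.44306178e-04, -1.84788329e-03]), 'tau': array([-4.08951179e-03, -6.21838474e+01, -2.19432727e+00, -2.50201249e+01,
        1.25284359e-02,  8.00474110e-03,  1.75080550e-05]), 'position': array([168.33785922, 601.42257885, 230.51247674]), 'ee_rot': array([-1.07132122e-04,  1.35969445e-01,  9.90712698e-01, -8.05106049e-04]), 'wrist_force': array([ 0.61663186, -0.35079984,  0.36962453]), 'torque': array([ 0.00234376, -0.0260732 ,  0.02312955]), 'gripper_width': 85.17721181006287}
475.8905426274711 [ 454.70160575  -70.77093566 1148.5872424 ]
429.32335415974177 [1320.16219247 -230.79778598  714.99829443]
```

View pics/top0.png

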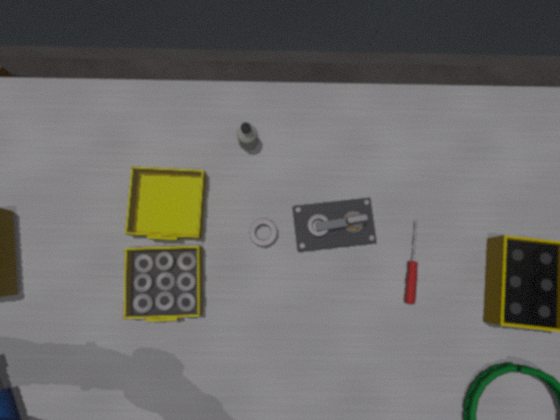

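View pics/scene0.png

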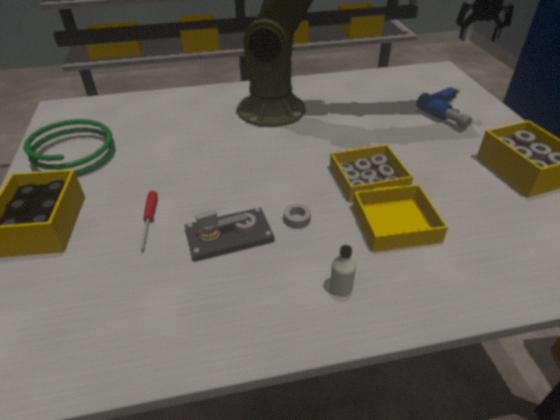

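The top picture shows the fixture around (335,224), with the knob near (355,219) and the clamped ring near (318,225). A loose look-alike ring lies at (263,233). The empty bin is at (167,203) and the full one at (163,282). The bottle is at (247,132) and the screwdriver at (412,265).

```bash
python3 - <<'E'
from h import *
n='top0.png'
c=np.array([back(n,p,20)[:2] for p in [(293,206),(371,198),(376,243),(299,251)]]); print(c.round(),c.mean(0).round(1))
P=c.mean(0); 
y=(c[0]+c[3]-c[1]-c[2]); y/=np.linalg.norm(y); print('plate +y dir',y,np.degrees(np.arctan2(y[1],y[0])))
print('knob?',P-45*y,'ring',P+40*y)
print('knob px',back(n,(356,218),84),'ring px',back(n,(318,225),40))
b=np.array([back(n,p,50)[:2] for p in [(130,167),(206,169),(202,240),(126,238)]]);print(b.round(),b.mean(0).round())
print('bottle',back(n,(250,141),0),'loose',back(n,(263,233),10))
im=cv2.imread('pics/top0.png')[180:270,270:400]; cv2.imwrite('pics/c0.png',cv2.resize(im,None,fx=6,fy=6,interpolation=cv2.INTER_CUBIC))
from scipy.spatial.transform import Rotation as Ro
q=bot.state()['ee_rot'];print(Ro.from_quat([*q[1:],q[0]]).as_matrix().round(3))
E
```

```text
[[ 626. -113.]
 [ 648. -301.]
 [ 539. -311.]
 [ 518. -128.]] [ 582.7 -213. ]
plate +y dir [-0.11482596  0.99338562] 96.59358692123936
knob? [ 587.91390491 -257.71774304] ring [ 578.15369812 -173.27996498]
knob px [ 590.47701218 -253.0010292    84.        ] ring px [ 578.42308956 -170.82875388   40.        ]
[[709. 272.]
 [707.  94.]
 [539.  98.]
 [542. 271.]] [624. 184.]
bottle [790.93911722  -5.06411865   0.        ] loose [560.89331568 -41.43245967  10.        ]
[[-0.963  0.269 -0.   ]
 [ 0.269  0.963 -0.002]
 [-0.    -0.002 -1.   ]]
```

View pics/c0.png

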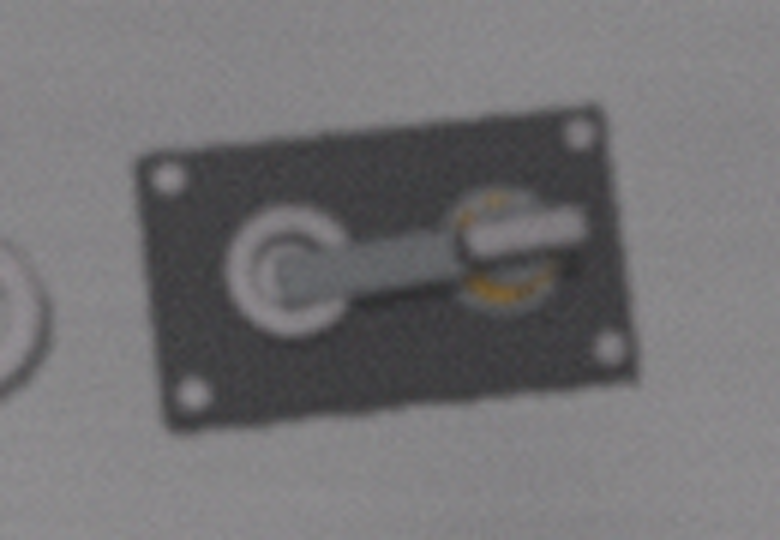

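Call:
apply_moves --increments '[[85,[-28,-22,0],[0,0,0]],[85,[-28,-22,0],[0,0,0]],[85,[-28,-22,0],[0,0,0]],[85,[-28,-22,0],[0,0,0]],[85,[-28,-22,0],[0,0,0]],[85,[-28,-22,0],[0,0,0]],[85,[-28,-22,0],[0,0,0]],[85,[-28,-22,0],[0,0,0]],[85,[-28,-22,0],[0,0,0]],[85,[-28,-22,0],[0,0,0]],[85,[-28,-22,0],[0,0,0]],[85,[-28,-22,0],[0,0,0]],[85,[-28,-22,0],[0,0,0]],[85,[-28,-22,0],[0,0,0]]]'

```text
time: 1.27
position: [463.5, 197.9, 231.2]
ee_rot: [-0.0, 0.136, 0.991, -0.0]
wrist_force: [0.0, 1.2, -0.6]
gripper_width: 85.0
```

Call:
apply_moves --increments '[[85,[-17,-29,0],[0,0,0]],[85,[-17,-29,0],[0,0,0]],[85,[-17,-29,0],[0,0,0]],[85,[-17,-29,0],[0,0,0]],[85,[-17,-29,0],[0,0,0]],[85,[-17,-29,0],[0,0,0]],[85,[-17,-29,0],[0,0,0]],[85,[-17,-29,0],[0,0,0]],[85,[-17,-29,0],[0,0,0]],[85,[-17,-29,0],[0,0,0]],[85,[-17,-29,0],[0,0,0]],[85,[-17,-29,0],[0,0,0]],[85,[-17,-29,0],[0,0,0]],[85,[-17,-29,0],[0,0,0]]]'

```text
time: 2.43
position: [582.6, -257.0, 230.8]
ee_rot: [-0.0, 0.136, 0.991, 0.0]
wrist_force: [0.5, -0.0, -0.7]
gripper_width: 85.0
```

Call:
apply_moves --increments '[[85,[0,0,0],[0,0,0.1]],[85,[0,0,0],[0,0,0.1]],[85,[0,0,0],[0,0,0.1]],[85,[0,0,0],[0,0,0.1]],[85,[0,0,0],[0,0,0.1]],[85,[0,0,0],[0,0,0.1]],[85,[0,0,0],[0,0,0.1]],[85,[0,0,0],[0,0,0.1]],[85,[0,0,0],[0,0,0.1]],[85,[0,0,0],[0,0,0.1]],[85,[0,0,0],[0,0,0.1]],[85,[0,0,0],[0,0,0.08]],[85,[0,0,0],[0,0,0]]]'

```text
time: 3.52
position: [582.6, -255.1, 230.7]
ee_rot: [-0.0, 0.665, 0.746, -0.0]
wrist_force: [-0.5, 0.0, -0.2]
gripper_width: 85.0
```

```bash
cat >> h.py <<'E'
from scipy.spatial.transform import Rotation as Ro
def RT():
    s=bot.state(); q=s['ee_rot']; return Ro.from_quat([*q[1:],q[0]]).as_matrix(), s
def rel(target, ydeg):
    "tool-axis shift to target and turn about tool z so that tool y points at ydeg (mod 180)"
    M,s=RT(); d=M.T@(np.array(target)-s['position']); a=np.degrees(np.arctan2(M[1,1],M[0,1]))
    turn=-((ydeg-a+90)%180-90); print('pos',s['position'].round(1),'yang',a.round(2),'shift',d.round(2),'turn',np.radians(turn).round(4),'tilt',M[:2,2].round(4))
    print('t',s['time'],'F',s['wrist_force'].round(2),'T',s['torque'].round(3),'w',s['gripper_width'].round(1),'q',s['joint_positions'].round(2))
E
python3 - <<'E'
from h import *
snap('wrist','w0.png'); rel([589,-256,120],6.6)
E
```

```text
pos [ 582.6 -255.2  230.8] yang 6.85 shift [ -1.62   6.35 110.81] turn 0.0044 tilt [-0.001   0.0001]Traceback (most recent call last):
  File "<stdin>", line 2, in <module>
  File "h.py", line 20, in rel
    print('t',s['time'],'F',s['wrist_force'].round(2),'T',s['torque'].round(3),'w',s['gripper_width'].round(1),'q',s['joint_positions'].round(2))
                                                                                   ^^^^^^^^^^^^^^^^^^^^^^^^
AttributeError: 'float' object has no attribute 'round'
```

View pics/w0.png

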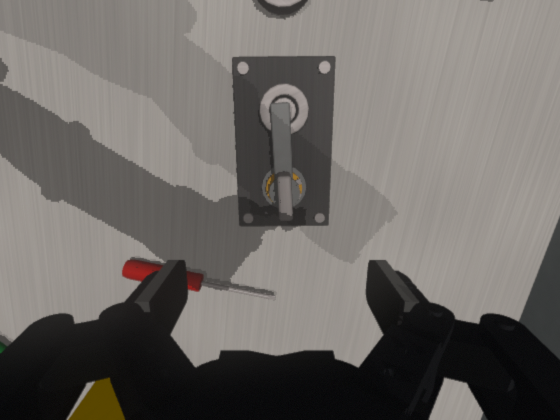

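The wrist view shows the plate upright with corners at (233,57), (335,56), (330,226) and (240,226). The bar top runs from about (284,177) to (286,214), and the arm tip is at (279,104).

```bash
sed -i "s/s\['gripper_width'\].round(1)/round(s['gripper_width'],1)/" h.py; python3 - <<'E'
from h import *
n='w0.png'
c=np.array([back(n,p,20)[:2] for p in [(233,57),(335,56),(330,226),(240,226)]])
P=c.mean(0); y=c[0]+c[1]-c[2]-c[3]; y/=np.linalg.norm(y)
print(c.round(),P.round(1),np.degrees(np.arctan2(y[1],y[0])),'knob',P-45*y,'ring',P+40*y)
print('sides',np.linalg.norm(c[0]-c[1]),np.linalg.norm(c[1]-c[2]))
print('ring px',back(n,(284,108),40),'boltcirc',back(n,(284,187),30))
# arm at z 49.5: left/right edges
a=back(n,(280.5,104),49.5); b=back(n,(284,176),49.5); d=a-b; print('arm dir',np.degrees(np.arctan2(d[1],d[0])))
im=cv2.imread('pics/w0.png')[80:240,220:350]; cv2.imwrite('pics/c1.png',cv2.resize(im,None,fx=5,fy=5,interpolation=cv2.INTER_CUBIC)[:,:])
E
python3 -c "
import cv2;i=cv2.imread('pics/c1.png');cv2.imwrite('pics/c1.png',i[0:600] if 0 else cv2.resize(i,None,fx=.75,fy=.75))"
```

```text
[[ 522. -125.]
 [ 628. -112.]
 [ 654. -299.]
 [ 545. -311.]] [ 587.1 -211.6] 97.37036714070243 knob [ 592.89960854 -256.25298725] ring [ 581.99557938 -171.95528771]
sides 107.15898853641599 188.5340829625087
ring px [ 581.00474487 -170.25994032   40.        ] boltcirc [ 591.61118224 -254.88321257   30.        ]
arm dir 99.75234315638346
```

View pics/c1.png

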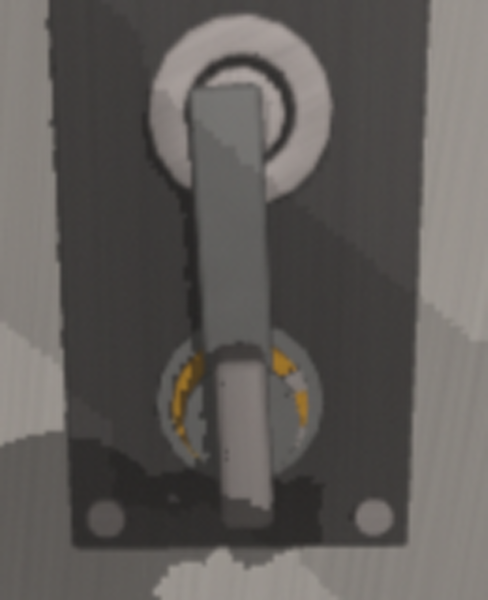

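```bash
python3 - <<'E'
from h import *
n='w0.png'
f=lambda u,v,z: back(n,(220+u/3.75,80+v/3.75),z)
a,b=f(226,88,49.5),f(235,345,49.5); d=a-b; print('arm',a,b,np.degrees(np.arctan2(d[1],d[0])))
a,b=f(242,362,84),f(247,502,84); d=a-b; print('bar',a,b,(a+b)/2,np.linalg.norm(d),np.degrees(np.arctan2(d[1],d[0])))
k=np.array([591.5,-255.]); 
a=f(226,88,49.5)[:2]-k; print('tip from knob',np.linalg.norm(a),np.degrees(np.arctan2(a[1],a[0])))
print('ring',f(240,110,40))
rel([591.5,-255.3,110],8.5)
E
```

```text
arm [ 576.60502708 -166.86160671   49.5       ] [ 587.29719947 -234.98839609   49.5       ] 98.91953759734685
bar [ 588.310335   -233.84055743   84.        ] [ 594.16147429 -270.58592924   84.        ] [ 591.23590465 -252.21324333   84.        ] 37.20830795371018 99.0475194368826
tip from knob 89.38812332004633 99.59208705581655
ring [ 581.16428871 -171.56085745   40.        ]
pos [ 582.6 -255.2  230.8] yang 6.85 shift [ -1.22   8.93 120.81] turn -0.0287 tilt [-0.001   0.0001]
t 3.5667 F [-0.31  0.08 -0.35] T [ 0.019  0.071 -0.037] w 84.9 q [ 0.19  0.54  0.32  1.47 -0.18  1.16  0.65]
```

Call:
apply_moves --increments '[[60,[-0.3,2.2,30],[0,0,-0.0375]],[60,[-0.3,2.2,30],[0,0,0]],[60,[-0.3,2.2,30],[0,0,0]],[60,[-0.3,2.3,30],[0,0,0]],[50,[0,0,20],[0,0,0]],[50,[0,0,20],[0,0,0]],[50,[0,0,15],[0,0,0]],[50,[0,0,0],[0,0,0]]]' --force 40

```text
time: 4.23
position: [589.7, -254.2, 52.7]
ee_rot: [-0.003, 0.649, 0.761, -0.001]
wrist_force: [0.2, -0.2, 0.2]
gripper_width: 49.9
```

```bash
python3 - <<'E'
from h import *
f=snap('wrist','w1.png'); rel([591.5,-255.3,55],9)
E
```

```text
pos [ 590.6 -254.8   54.6] yang 9.04 shift [-0.67  0.81 -0.41] turn 0.0008 tilt [-0.0034  0.0016]
t 4.2833 F [-0.28 -0.07 -0.24] T [ 0.014 -0.043  0.043] w 49.9 q [ 0.22  0.72  0.26  1.65 -0.23  0.8   0.74]
```

View pics/w1.png

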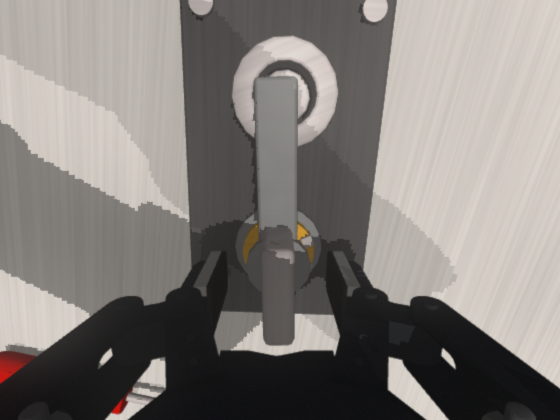

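The bar (column ~278) lies centred and parallel between the jaws, so I close.

Call:
apply_moves --increments '[[0,[0,0,0],[0,0,0]],[0,[0,0,0],[0,0,0]],[0,[0,0,0],[0,0,0]],[0,[0,0,0],[0,0,0]],[0,[0,0,0],[0,0,0]],[0,[0,0,0],[0,0,0]]]' --force 50

```text
time: 4.78
position: [591.2, -255.9, 57.9]
ee_rot: [0.0, 0.65, 0.76, -0.0]
wrist_force: [-4.0, 1.1, 4.6]
gripper_width: 13.3
```

```bash
python3 - <<'E'
from h import *
rel([591.5,-255.3,55],9)
E
```

```text
pos [ 591.2 -255.9   57.9] yang 8.91 shift [0.6  0.39 2.91] turn -0.0016 tilt [ 0.0003 -0.0007]
t 4.7833 F [-3.98  1.09  4.65] T [ 0.037  0.81  -0.013] w 13.3 q [ 0.22  0.72  0.26  1.65 -0.23  0.8   0.74]
```

Call:
apply_moves --increments '[[0,[0,0,0],[0,0,0.03]],[0,[0,0,0],[0,0,0.03]],[0,[0,0,0],[0,0,0.03]],[0,[0,0,0],[0,0,0.03]],[0,[0,0,0],[0,0,0]]]'

```text
time: 5.2
position: [591.2, -256.0, 57.9]
ee_rot: [0.0, 0.695, 0.719, -0.0]
wrist_force: [-4.8, 0.9, 6.3]
gripper_width: 13.1
```

```bash
python3 - <<'E'
from h import *
rel([591.5,-255.3,55],7)
E
```

```text
pos [ 591.2 -256.    57.9] yang 1.92 shift [0.67 0.33 2.94] turn -0.0886 tilt [ 0.0003 -0.0007]
t 5.2 F [-4.85  0.9   6.31] T [0.255 0.856 0.004] w 13.1 q [ 0.2   0.72  0.29  1.65 -0.27  0.81  0.64]
```

Call:
apply_moves --increments '[[0,[0,0,0],[0,0,0.025]],[0,[0,0,0],[0,0,0.025]]]'

```text
time: 5.37
position: [591.2, -255.9, 57.9]
ee_rot: [0.0, 0.713, 0.702, -0.0]
wrist_force: [-3.9, -0.3, 6.5]
gripper_width: 13.0
```

```bash
python3 - <<'E'
from h import *
rel([591.5,-255.3,55],7); snap('wrist','w2.png')
for i in range(6): bot.grab_frame('wrist') if i<3 else 0; print(bot.state()['torque'].round(3),bot.state()['time'])
E
```

```text
pos [ 591.2 -255.9   57.9] yang -0.89 shift [0.65 0.29 2.92] turn -0.1377 tilt [ 0.0003 -0.0006]
t 5.3667 F [-3.91 -0.32  6.51] T [0.008 0.895 0.121] w 13.0 q [ 0.19  0.72  0.31  1.65 -0.28  0.81  0.6 ]
[-0.009  0.942  0.136] 5.4667
[0.049 0.891 0.153] 5.5167
[-0.005  0.878  0.087] 5.5667
[-0.005  0.878  0.087] 5.5667
[-0.005  0.878  0.087] 5.5667
[-0.005  0.878  0.087] 5.5667
```

View pics/w2.png

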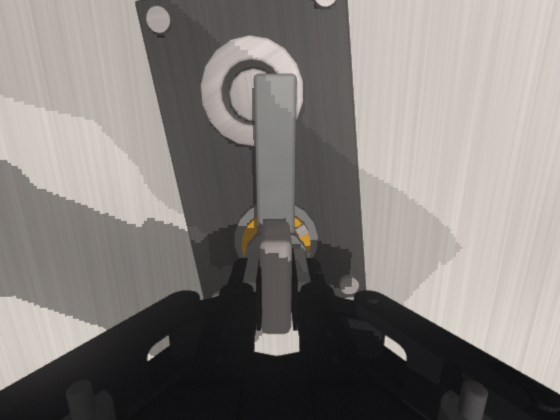

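Call:
apply_moves --increments '[[0,[0,0,0],[0,0,-0.06]],[0,[0,0,0],[0,0,-0.06]],[0,[0,0,0],[0,0,-0.06]],[0,[0,0,0],[0,0,-0.06]],[0,[0,0,0],[0,0,-0.03]]]'

```text
time: 5.98
position: [591.3, -255.9, 57.9]
ee_rot: [0.0, 0.61, 0.792, -0.0]
wrist_force: [-3.6, -0.3, 6.0]
gripper_width: 13.2
```

```bash
python3 - <<'E'
from h import *
rel([591.5,-255.3,55],7)
E
```

```text
pos [ 591.3 -255.9   57.9] yang 14.8 shift [0.52 0.39 2.9 ] turn 0.1361 tilt [ 0.0004 -0.0005]
t 5.9833 F [-3.64 -0.3   5.99] T [ 0.069  0.852 -0.175] w 13.2 q [ 0.24  0.71  0.23  1.65 -0.21  0.8   0.81]
```

Call:
apply_moves --increments '[[0,[0,0,0],[0,0,-0.02]],[0,[0,0,0],[0,0,0]]]'

```text
time: 6.15
position: [591.3, -256.0, 57.9]
ee_rot: [0.0, 0.603, 0.798, -0.0]
wrist_force: [-3.7, -0.3, 5.7]
gripper_width: 12.9
```

```bash
python3 - <<'E'
from h import *
rel([591.5,-255.3,55],7)
E
```

```text
pos [ 591.3 -256.    57.9] yang 15.82 shift [0.58 0.41 2.92] turn 0.1539 tilt [ 0.0005 -0.0005]
t 6.15 F [-3.65 -0.29  5.71] T [ 0.159  0.802 -0.15 ] w 12.9 q [ 0.24  0.71  0.22  1.65 -0.2   0.8   0.83]
```

Call:
apply_moves --increments '[[0,[0,0,0],[0,0,0.07]],[0,[0,0,0],[0,0,0.07]],[0,[0,0,0],[0,0,0.07]],[0,[0,0,0],[0,0,0.07]],[0,[0,0,0],[0,0,-0.066]],[0,[0,0,0],[0,0,-0.066]],[0,[0,0,0],[0,0,-0.066]],[0,[0,0,0],[0,0,-0.066]],[0,[0,0,0],[0,0,0.066]],[0,[0,0,0],[0,0,0.066]],[0,[0,0,0],[0,0,0.066]],[0,[0,0,0],[0,0,0.066]],[0,[0,0,0],[0,0,-0.066]],[0,[0,0,0],[0,0,-0.066]],[0,[0,0,0],[0,0,-0.066]],[0,[0,0,0],[0,0,-0.066]],[0,[0,0,0],[0,0,0.066]],[0,[0,0,0],[0,0,0.066]],[0,[0,0,0],[0,0,0.066]],[0,[0,0,0],[0,0,0.066]]]'

```text
time: 7.82
position: [591.2, -256.0, 57.9]
ee_rot: [0.0, 0.71, 0.704, -0.0]
wrist_force: [-3.8, 0.2, 6.0]
gripper_width: 13.0
```

```bash
python3 - <<'E'
from h import *
rel([591.5,-255.3,55],7.4)
E
```

```text
pos [ 591.2 -256.    57.9] yang -0.45 shift [0.7  0.3  2.93] turn -0.137 tilt [ 0.0004 -0.0005]
t 7.8167 F [-3.78  0.16  5.98] T [-0.032  0.933  0.202] w 13.0 q [ 0.19  0.72  0.3   1.65 -0.28  0.81  0.61]
```

Call:
apply_moves --increments '[[0,[0,0,0],[0,0,-0.066]],[0,[0,0,0],[0,0,-0.066]],[0,[0,0,0],[0,0,-0.066]],[0,[0,0,0],[0,0,-0.066]],[0,[0,0,0],[0,0,0.066]],[0,[0,0,0],[0,0,0.066]],[0,[0,0,0],[0,0,0.066]],[0,[0,0,0],[0,0,0.066]],[0,[0,0,0],[0,0,-0.066]],[0,[0,0,0],[0,0,-0.066]],[0,[0,0,0],[0,0,-0.066]],[0,[0,0,0],[0,0,-0.066]],[0,[0,0,0],[0,0,0.066]],[0,[0,0,0],[0,0,0.066]],[0,[0,0,0],[0,0,0.066]],[0,[0,0,0],[0,0,0.066]],[0,[0,0,0],[0,0,-0.066]],[0,[0,0,0],[0,0,-0.066]],[0,[0,0,0],[0,0,-0.066]],[0,[0,0,0],[0,0,-0.066]]]'

```text
time: 9.48
position: [591.2, -255.9, 57.9]
ee_rot: [0.0, 0.608, 0.794, -0.0]
wrist_force: [-3.7, -0.3, 5.8]
gripper_width: 13.2
```

```bash
python3 - <<'E'
from h import *
rel([591.5,-255.3,55],7.4)
E
```

```text
pos [ 591.2 -255.9   57.9] yang 15.04 shift [0.5  0.4  2.92] turn 0.1333 tilt [ 0.0003 -0.0007]
t 9.4833 F [-3.71 -0.3   5.79] T [ 0.08   0.798 -0.009] w 13.2 q [ 0.24  0.71  0.23  1.65 -0.21  0.8   0.82]
```

Call:
apply_moves --increments '[[0,[0,0,0],[0,0,0.066]],[0,[0,0,0],[0,0,0.066]],[0,[0,0,0],[0,0,0.066]],[0,[0,0,0],[0,0,0.066]],[0,[0,0,0],[0,0,-0.066]],[0,[0,0,0],[0,0,-0.066]],[0,[0,0,0],[0,0,-0.066]],[0,[0,0,0],[0,0,-0.066]],[0,[0,0,0],[0,0,0.066]],[0,[0,0,0],[0,0,0.066]],[0,[0,0,0],[0,0,0.066]],[0,[0,0,0],[0,0,0.066]],[0,[0,0,0],[0,0,-0.066]],[0,[0,0,0],[0,0,-0.066]],[0,[0,0,0],[0,0,-0.066]],[0,[0,0,0],[0,0,-0.066]],[0,[0,0,0],[0,0,0.066]],[0,[0,0,0],[0,0,0.066]],[0,[0,0,0],[0,0,0.066]],[0,[0,0,0],[0,0,0.066]]]'

```text
time: 11.15
position: [591.2, -256.0, 58.0]
ee_rot: [0.0, 0.71, 0.704, -0.0]
wrist_force: [-4.8, 0.5, 6.1]
gripper_width: 13.6
```

```bash
python3 - <<'E'
from h import *
rel([591.5,-255.3,55],7.4)
E
```

```text
pos [ 591.2 -256.    58. ] yang -0.46 shift [0.71 0.33 2.96] turn -0.1371 tilt [ 0.0004 -0.0005]
t 11.15 F [-4.85  0.45  6.15] T [0.048 0.916 0.023] w 13.6 q [ 0.19  0.72  0.3   1.65 -0.28  0.81  0.61]
```

Call:
apply_moves --increments '[[0,[0,0,0],[0,0,-0.066]],[0,[0,0,0],[0,0,-0.066]],[0,[0,0,0],[0,0,-0.066]],[0,[0,0,0],[0,0,-0.066]],[0,[0,0,0],[0,0,0.066]],[0,[0,0,0],[0,0,0.066]],[0,[0,0,0],[0,0,0.066]],[0,[0,0,0],[0,0,0.066]],[0,[0,0,0],[0,0,-0.066]],[0,[0,0,0],[0,0,-0.066]],[0,[0,0,0],[0,0,-0.066]],[0,[0,0,0],[0,0,-0.066]],[0,[0,0,0],[0,0,0.066]],[0,[0,0,0],[0,0,0.066]],[0,[0,0,0],[0,0,0.066]],[0,[0,0,0],[0,0,0.066]],[0,[0,0,0],[0,0,-0.066]],[0,[0,0,0],[0,0,-0.066]],[0,[0,0,0],[0,0,-0.066]],[0,[0,0,0],[0,0,-0.066]]]'

```text
time: 12.82
position: [591.2, -255.9, 58.0]
ee_rot: [0.0, 0.609, 0.794, -0.0]
wrist_force: [-5.2, 0.6, 5.2]
gripper_width: 13.2
```

```bash
python3 - <<'E'
from h import *
rel([591.5,-255.3,55],7.4)
E
```

```text
pos [ 591.2 -255.9   58. ] yang 15.04 shift [0.55 0.43 2.98] turn 0.1333 tilt [ 0.0003 -0.0008]
t 12.8167 F [-5.25  0.61  5.21] T [ 0.085  0.887 -0.029] w 13.2 q [ 0.24  0.71  0.23  1.65 -0.21  0.8   0.82]
```

Call:
apply_moves --increments '[[0,[0,0,0],[0,0,0.066]],[0,[0,0,0],[0,0,0.066]],[0,[0,0,0],[0,0,0.066]],[0,[0,0,0],[0,0,0.066]],[0,[0,0,0],[0,0,-0.066]],[0,[0,0,0],[0,0,-0.066]],[0,[0,0,0],[0,0,-0.066]],[0,[0,0,0],[0,0,-0.066]],[0,[0,0,0],[0,0,0.066]],[0,[0,0,0],[0,0,0.066]],[0,[0,0,0],[0,0,0.066]],[0,[0,0,0],[0,0,0.066]],[0,[0,0,0],[0,0,-0.066]],[0,[0,0,0],[0,0,-0.066]],[0,[0,0,0],[0,0,-0.066]],[0,[0,0,0],[0,0,-0.066]],[0,[0,0,0],[0,0,0.066]],[0,[0,0,0],[0,0,0.066]],[0,[0,0,0],[0,0,0.066]],[0,[0,0,0],[0,0,0.066]]]'

```text
time: 14.48
position: [591.1, -256.0, 57.9]
ee_rot: [0.0, 0.71, 0.704, -0.0]
wrist_force: [-4.3, 0.2, 6.0]
gripper_width: 13.1
```

```bash
python3 - <<'E'
from h import *
rel([591.5,-255.3,55],7.4)
E
```

```text
pos [ 591.1 -256.    57.9] yang -0.46 shift [0.7  0.37 2.92] turn -0.1372 tilt [ 0.0003 -0.0005]
t 14.4833 F [-4.28  0.24  5.97] T [-0.027  0.912  0.046] w 13.1 q [ 0.19  0.72  0.31  1.65 -0.28  0.81  0.61]
```

Call:
apply_moves --increments '[[0,[0,0,0],[0,0,0.02]],[0,[0,0,0],[0,0,0.02]],[0,[0,0,0],[0,0,0]]]'

```text
time: 14.73
position: [591.2, -256.0, 58.0]
ee_rot: [0.0, 0.723, 0.691, -0.0]
wrist_force: [-3.9, -0.1, 6.0]
gripper_width: 13.4
```

```bash
python3 - <<'E'
from h import *
rel([591.5,-255.3,55],7.4)
E
```

```text
pos [ 591.2 -256.    58. ] yang -2.63 shift [0.74 0.31 2.95] turn -0.1751 tilt [ 0.0002 -0.0008]
t 14.7333 F [-3.85 -0.07  6.04] T [0.028 0.908 0.07 ] w 13.4 q [ 0.19  0.72  0.32  1.65 -0.29  0.81  0.58]
```

Call:
apply_moves --increments '[[0,[0,0,0],[0,0,0.03]],[0,[0,0,0],[0,0,0]]]'

```text
time: 14.9
position: [591.1, -256.0, 58.0]
ee_rot: [0.0, 0.734, 0.68, -0.0]
wrist_force: [-3.7, -0.7, 6.5]
gripper_width: 13.1
```

```bash
python3 - <<'E'
from h import *
rel([591.5,-255.3,55],7.4); snap('wrist','w3.png')
print(bot.state()['torque'])
E
```

```text
pos [ 591.1 -256.    58. ] yang -4.37 shift [0.73 0.3  2.96] turn -0.2055 tilt [ 0.0002 -0.0007]
t 14.9 F [-3.68 -0.7   6.46] T [0.036 0.922 0.027] w 13.1 q [ 0.18  0.73  0.32  1.65 -0.3   0.81  0.56]
[0.04654921 0.9364474  0.00890897]
```

View pics/w3.png

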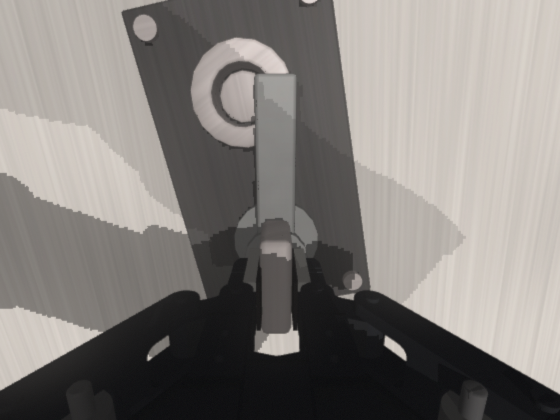

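The orange ring has sunk out of sight and the knob turns past the old stop with almost no torque, so it is free. Next I swing it open.

Call:
apply_moves --increments '[[0,[0,0,0],[0,0,0.1]],[0,[0,0,0],[0,0,0.1]],[0,[0,0,0],[0,0,0.1]],[0,[0,0,0],[0,0,0.1]],[0,[0,0,0],[0,0,0.1]],[0,[0,0,0],[0,0,0.1]],[0,[0,0,0],[0,0,0.1]],[0,[0,0,0],[0,0,0.1]],[0,[0,0,0],[0,0,0.1]],[0,[0,0,0],[0,0,0.1]],[0,[0,0,0],[0,0,0.04]],[0,[0,0,0],[0,0,0.02]],[0,[0,0,0],[0,0,0]]]'

```text
time: 16.03
position: [590.8, -256.0, 57.9]
ee_rot: [0.0, 0.976, 0.216, -0.0]
wrist_force: [-5.9, -0.1, 7.8]
gripper_width: 12.9
```

```bash
python3 - <<'E'
from h import *
rel([591.5,-255.3,55],7.2-74.5)
E
```

```text
pos [ 590.8 -256.    57.9] yang -65.09 shift [ 0.92 -0.36  2.9 ] turn 0.0386 tilt [-0.0003 -0.0005]
t 16.0333 F [-5.89 -0.07  7.76] T [-0.069  1.193  0.005] w 12.9 q [ 0.02  0.79  0.62  1.66 -0.56  0.88 -0.26]
```

Call:
apply_moves --increments '[[0,[0,0,0],[0,0,0.02]],[0,[0,0,0],[0,0,0.015]],[0,[0,0,0],[0,0,0]]]'

```text
time: 16.28
position: [590.8, -256.0, 57.9]
ee_rot: [0.0, 0.98, 0.199, -0.0]
wrist_force: [-4.6, 0.5, 7.4]
gripper_width: 13.2
```

```bash
python3 - <<'E'
from h import *
rel([591.5,-255.3,55],7.2-74.5)
E
```

```text
pos [ 590.8 -256.    57.9] yang -67.07 shift [ 0.92 -0.4   2.92] turn 0.004 tilt [-0.0002 -0.0003]
t 16.2833 F [-4.65  0.54  7.35] T [-0.041  1.273  0.065] w 13.2 q [ 0.02  0.79  0.63  1.66 -0.57  0.89 -0.29]
```

Call:
apply_moves --increments '[[0,[0,0,0],[0,0,0.02]],[0,[0,0,0],[0,0,0]]]'

```text
time: 16.45
position: [590.8, -256.0, 57.9]
ee_rot: [0.0, 0.982, 0.189, -0.0]
wrist_force: [-5.1, -0.1, 7.2]
gripper_width: 13.2
```

```bash
python3 - <<'E'
from h import *
rel([591.5,-255.3,55],7.2-74.5); bot.grab_frame('wrist'); print(bot.state()['torque'])
E
```

```text
pos [ 590.8 -256.    57.9] yang -68.22 shift [ 0.88 -0.42  2.95] turn -0.016 tilt [-0.0001 -0.0004]
t 16.45 F [-5.06 -0.09  7.21] T [0.03  1.227 0.085] w 13.2 q [ 0.01  0.79  0.64  1.66 -0.58  0.89 -0.31]
[-0.09574646  1.25564564  0.05725197]
```

Call:
apply_moves --increments '[[0,[0,0,0],[0,0,0.01]],[0,[0,0,0],[0,0,0]]]'

```text
time: 16.67
position: [590.8, -256.0, 57.9]
ee_rot: [0.0, 0.983, 0.184, -0.0]
wrist_force: [-5.2, 0.7, 6.4]
gripper_width: 13.3
```

```bash
python3 - <<'E'
from h import *
rel([591.5,-255.3,55],7.2-74.5); bot.grab_frame('wrist'); print(bot.state()['torque'])
E
```

```text
pos [ 590.8 -256.    57.9] yang -68.75 shift [ 0.92 -0.44  2.94] turn -0.0254 tilt [-0.0002 -0.0004]
t 16.6667 F [-5.25  0.68  6.37] T [-0.011  1.25   0.149] w 13.3 q [ 0.01  0.79  0.64  1.66 -0.58  0.89 -0.31]
[-0.01621252  1.32028028  0.09428941]
```

Call:
apply_moves --increments '[[0,[0,0,0],[0,0,0.015]],[0,[0,0,0],[0,0,0]]]'

```text
time: 16.88
position: [590.8, -256.0, 57.9]
ee_rot: [0.0, 0.984, 0.177, -0.0]
wrist_force: [-4.8, 0.3, 7.9]
gripper_width: 13.4
```

```bash
python3 - <<'E'
from h import *
rel([591.5,-255.3,55],7.2-74.5); bot.grab_frame('wrist'); print(bot.state()['torque'])
E
```

```text
pos [ 590.8 -256.    57.9] yang -69.61 shift [ 0.87 -0.4   2.91] turn -0.0403 tilt [-0.0002 -0.0003]
t 16.8833 F [-4.83  0.28  7.85] T [-0.05   1.297  0.189] w 13.4 q [ 0.01  0.79  0.64  1.66 -0.58  0.89 -0.33]
[0.00932769 1.23097112 0.26669361]
```

Call:
apply_moves --increments '[[0,[0,0,0],[0,0,-0.025]],[60,[0,0,0],[0,0,0]],[60,[0,0,0],[0,0,0]],[60,[0,0,0],[0,0,0]],[60,[0,0,0],[0,0,0]],[75,[0,0,-25],[0,0,0]],[75,[0,0,-25],[0,0,0]],[75,[0,0,-35],[0,0,0]],[75,[0,0,-35],[0,0,0]],[75,[0,0,0],[0,0,-0.105]],[75,[0,0,0],[0,0,-0.105]],[75,[0,0,0],[0,0,-0.105]],[75,[0,0,0],[0,0,-0.105]],[75,[0,0,0],[0,0,-0.105]],[75,[0,0,0],[0,0,-0.105]],[75,[0,0,0],[0,0,-0.105]],[75,[0,0,0],[0,0,-0.105]],[75,[0,0,0],[0,0,0]]]'

```text
time: 18.43
position: [591.8, -255.4, 176.4]
ee_rot: [0.0, 0.818, 0.575, 0.0]
wrist_force: [-0.8, 0.2, 0.9]
gripper_width: 74.9
```

```bash
python3 - <<'E'
from h import *
rel([581.5,-171.5,110],-20); snap('wrist','w4.png')
E
```

```text
pos [ 591.8 -255.4  176.4] yang -19.78 shift [ 75.51 -38.08  66.41] turn 0.0039 tilt [0.0004 0.0001]
t 18.4333 F [-0.77  0.24  0.9 ] T [ 0.049 -0.01   0.009] w 74.9 q [ 0.09  0.62  0.48  1.53 -0.31  1.07  0.31]
```

View pics/w4.png

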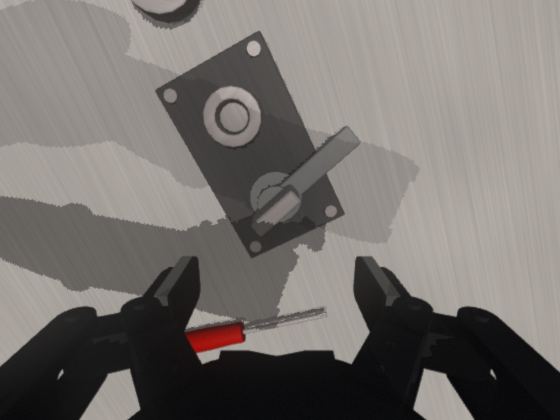

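The arm is open, with its tip at (353,134). The ring is uncovered, its top centre at about (232,116).

```bash
python3 - <<'E'
from h import *
n='w4.png'
im=cv2.cvtColor(cv2.imread('pics/'+n),cv2.COLOR_BGR2GRAY)
t=back(n,(353,134),49.5); d=t[:2]-[591.3,-255.5]; print('tip',t,np.linalg.norm(d),'dir',np.degrees(np.arctan2(d[1],d[0])))
m=((im>110)*255).astype(np.uint8); roi=np.zeros_like(m); roi[78:156,192:272]=m[78:156,192:272]
cs,_=cv2.findContours(roi,cv2.RETR_EXTERNAL,cv2.CHAIN_APPROX_NONE); c=max(cs,key=cv2.contourArea); e=cv2.fitEllipse(cv2.convexHull(c)); print(e)
r=back(n,e[0],38); print('ring',r, 'circle px radius expected',)
rel([r[0],r[1],110],-20)
E
```

```text
tip [ 674.6226614  -220.61833151   49.5       ] 90.3293789420269 dir 22.715825305209982
((231.81568908691406, 115.64788055419922), (56.621795654296875, 59.787109375), 160.65353393554688)
ring [ 581.3117785  -170.92386627   38.        ] circle px radius expected
pos [ 591.7 -255.4  176.4] yang -20.14 shift [ 75.68 -38.88  66.41] turn -0.0024 tilt [0.0004 0.0004]
t 18.4833 F [ 0.99 -0.64  0.57] T [ 0.006  0.033 -0.032] w 74.9 q [ 0.09  0.62  0.49  1.53 -0.32  1.07  0.3 ]
```

Call:
apply_moves --increments '[[75,[25.2,-12.8,0],[0,0,0]],[75,[25.2,-12.8,15],[0,0,0]],[75,[25.2,-12.8,25],[0,0,0]],[75,[0,0,35],[0,0,0]],[75,[0,0,35],[0,0,0]],[72,[0,0,20],[0,0,0]],[72,[0,0,14],[0,0,0]],[70,[0,0,8],[0,0,0]],[70,[0,0,0],[0,0,0]],[70,[0,0,0],[0,0,0]]]'

```text
time: 19.32
position: [581.7, -171.5, 24.5]
ee_rot: [0.0, 0.82, 0.573, -0.0]
wrist_force: [0.7, -0.6, 0.1]
gripper_width: 69.8
```

```bash
python3 - <<'E'
from h import *
rel([581.4,-171.2,22],-20); snap('wrist','w5.png')
E
```

```text
pos [ 581.7 -171.5   24.5] yang -20.13 shift [ 0.17 -0.37  2.54] turn -0.0024 tilt [-0.     -0.0004]
t 19.3167 F [ 0.68 -0.62  0.12] T [-0.008  0.022 -0.018] w 69.8 q [ 0.01  0.74  0.4   1.79 -0.42  0.7   0.28]
```

View pics/w5.png

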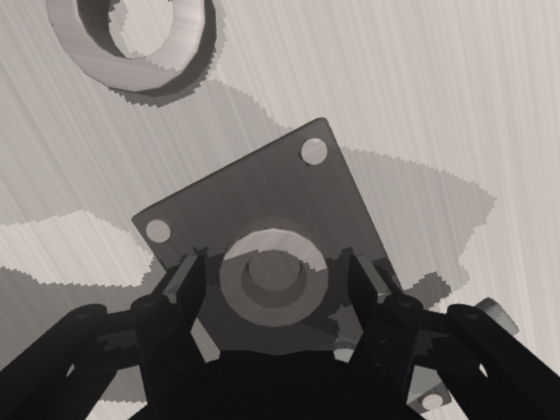

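The ring sits centred between the jaws. I go 3 mm lower and close.

Call:
apply_moves --increments '[[70,[0,0,3],[0,0,0]],[45,[0,0,0],[0,0,0]],[45,[0,0,0],[0,0,0]],[45,[0,0,0],[0,0,0]],[45,[0,0,0],[0,0,0]],[45,[0,0,0],[0,0,0]],[45,[0,0,0],[0,0,0]]]' --force 50

```text
time: 19.95
position: [581.6, -171.2, 22.5]
ee_rot: [0.0, 0.819, 0.573, 0.0]
wrist_force: [-1.5, 1.0, 5.9]
gripper_width: 50.7
```

Call:
apply_moves --increments '[[45,[0,0,-4],[0,0,0]],[45,[0,0,-6],[0,0,0]],[45,[0,0,-10],[0,0,0]],[45,[0,0,-15],[0,0,0]],[45,[0,0,-25],[0,0,0]],[45,[0,0,-30],[0,0,0]],[45,[0,0,-30],[0,0,0]],[45,[0,0,-30],[0,0,0]],[45,[0,0,0],[0,0,0]]]'

```text
time: 20.7
position: [584.1, -173.1, 178.3]
ee_rot: [0.004, 0.82, 0.573, 0.003]
wrist_force: [0.1, -1.4, -1.9]
gripper_width: 50.0
```

```bash
python3 - <<'E'
from h import *
rel([624,184,170],-20); snap('wrist','w6.png')
E
```

```text
pos [ 584.1 -173.1  178.3] yang -20.07 shift [349.06 -85.14   7.58] turn -0.0013 tilt [ 0.0096 -0.0031]
t 20.7 F [ 0.07 -1.35 -1.9 ] T [-0.096 -0.052 -0.047] w 50.0 q [-0.06  0.56  0.5   1.64 -0.31  1.01  0.19]
```

View pics/w6.png

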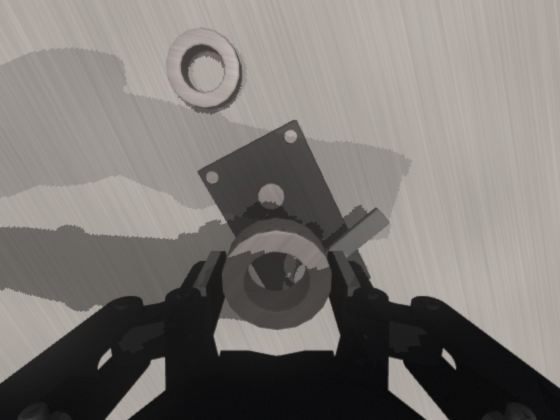

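The ring is held level and centred, and the boss is bare. I carry it to the empty bin.

Call:
apply_moves --increments '[[45,[15,-4,0],[0,0,0]],[45,[30,-7,0],[0,0,0]],[45,[34,-8,0],[0,0,0]],[45,[34,-8,0],[0,0,0]],[45,[34,-8,0],[0,0,0]],[45,[34,-8,0],[0,0,0]],[45,[34,-8,0],[0,0,0]],[45,[34,-8,0],[0,0,0]],[45,[34,-8,0],[0,0,0]],[45,[30,-8,0],[0,0,0]],[45,[22,-6,0],[0,0,0]],[45,[14,-4,0],[0,0,0]],[45,[0,0,0],[0,0,0]]]'

```text
time: 21.83
position: [620.1, 190.6, 169.8]
ee_rot: [-0.001, 0.818, 0.576, -0.001]
wrist_force: [1.3, 0.8, -3.1]
gripper_width: 50.5
```

```bash
python3 - <<'E'
from h import *
rel([624,184,8],-20); f=snap('wrist','w7.png')
E
```

```text
pos [620.1 190.6 169.8] yang -19.71 shift [ -4.99   6.34 161.73] turn 0.005 tilt [-0.0023  0.0015]
t 21.8333 F [ 1.3   0.76 -3.11] T [ 0.044 -0.041 -0.023] w 50.5 q [-0.62  0.64  0.5   1.52 -0.33  1.07 -0.38]
```

View pics/w7.png

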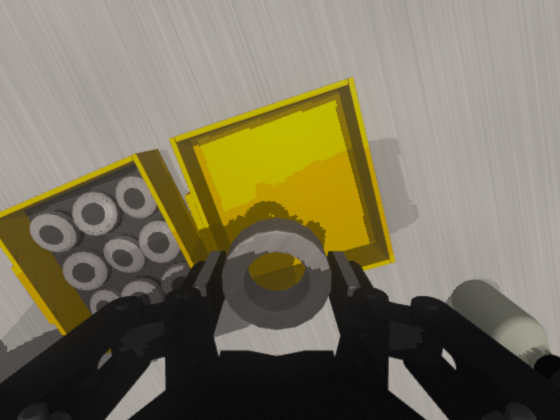

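The empty bin's rim corners show at (172,138), (352,79) and (393,260). I check its centre from these.

```bash
python3 - <<'E'
from h import *
c=[back('w7.png',p,50)[:2] for p in [(172,138),(352,79),(393,260)]]; print(np.round(c),(c[0]+c[2])/2)
m=(c[0]+c[2])/2; rel([*m,8],-20)
E
```

```text
[[558. 274.]
 [712. 268.]
 [705. 104.]] [631.45619103 188.96467866]
pos [620.3 187.4 170.1] yang -19.87 shift [  5.45  10.17 162.08] turn 0.0023 tilt [-0.0019 -0.0004]
t 21.8833 F [-0.88 -1.21 -2.91] T [-0.065  0.035  0.042] w 50.3 q [-0.62  0.64  0.5   1.53 -0.33  1.07 -0.38]
```

Call:
apply_moves --increments '[[45,[1.3,4.2,15],[0,0,0]],[45,[1.3,4.2,30],[0,0,0]],[45,[0,0,35],[0,0,0]],[45,[0,0,30],[0,0,0]],[45,[0,0,20],[0,0,0]],[45,[0,0,12],[0,0,0]],[45,[0,0,8],[0,0,0]],[45,[0,0,4],[0,0,0]],[45,[0,0,3],[0,0,0]],[45,[0,0,0],[0,0,0]],[45,[0,0,0],[0,0,0]]]'

```text
time: 22.8
position: [630.7, 185.4, 15.4]
ee_rot: [0.0, 0.819, 0.573, 0.001]
wrist_force: [-0.8, -0.1, -2.0]
gripper_width: 50.3
```

```bash
python3 - <<'E'
from h import *
rel([629,187,8],-20)
E
```

```text
pos [630.7 185.4  15.4] yang -20.03 shift [ 0.92 -2.13  7.36] turn -0.0005 tilt [0.0017 0.0005]
t 22.8 F [-0.85 -0.05 -2.03] T [-0.003 -0.001 -0.076] w 50.3 q [-0.56  0.81  0.42  1.65 -0.43  0.77 -0.29]
```

Call:
apply_moves --increments '[[45,[0,0,3],[0,0,0]],[45,[0,0,2],[0,0,0]],[45,[0,0,1],[0,0,0]],[45,[0,0,0],[0,0,0]],[45,[0,0,0],[0,0,0]]]'

```text
time: 23.22
position: [629.9, 185.4, 8.3]
ee_rot: [-0.0, 0.819, 0.573, -0.0]
wrist_force: [-0.3, 0.2, -2.9]
gripper_width: 50.7
```

Call:
apply_moves --increments '[[45,[0,0,1],[0,0,0]],[45,[0,0,0],[0,0,0]]]'

```text
time: 23.38
position: [630.1, 185.4, 7.6]
ee_rot: [0.0, 0.819, 0.573, 0.0]
wrist_force: [-0.1, -0.2, -0.2]
gripper_width: 50.5
```

The ring's weight has left the wrist, so it rests on the floor. I release and retreat.

Call:
apply_moves --increments '[[54,[0,0,0],[0,0,0]],[58,[0,0,0],[0,0,0]],[66,[0,0,0],[0,0,0]],[66,[0,0,0],[0,0,0]],[66,[0,0,-10],[0,0,0]],[66,[0,0,-20],[0,0,0]],[66,[0,0,-30],[0,0,0]],[66,[0,0,-40],[0,0,0]],[66,[0,0,-40],[0,0,0]],[66,[-20,0,-40],[0,0,0]],[66,[-30,-15,-10],[0,0,0]],[66,[-30,-15,0],[0,0,0]],[66,[0,0,0],[0,0,0]],[66,[0,0,0],[0,0,0]]]'

```text
time: 24.55
position: [573.9, 120.1, 196.2]
ee_rot: [-0.0, 0.82, 0.572, 0.001]
wrist_force: [-0.3, 1.1, 0.3]
gripper_width: 65.8
```

```bash
python3 - <<'E'
from h import *
a=snap('scene','s9.png')['color']; b=snap('wrist','w9.png')['color']
rel([0,0,0],0)
o=np.hstack([cv2.resize(a[80:320],None,fx=.7,fy=.7),]) ; 
o=np.vstack([a[120:320,100:500],b[0:390,80:480]]); cv2.imwrite('pics/m9.png',cv2.cvtColor(o,cv2.COLOR_RGB2BGR))
E
```

```text
pos [575.2 122.5 195.2] yang -20.0 shift [-312.12 -498.74  194.51] turn -0.3491 tilt [0.0009 0.001 ]
t 24.65 F [-0.04  0.42  0.22] T [ 0.083 -0.021 -0.023] w 66.0 q [-0.58  0.52  0.53  1.66 -0.3   1.04 -0.31]
```

No more pictures can be viewed, so I check the numbers in the saved wrist frame.

```bash
python3 - <<'E'
from h import *
n='w9.png'; im=cv2.imread('pics/'+n); hsv=cv2.cvtColor(im,cv2.COLOR_BGR2HSV)
p=proj(n,[630,185.4,25]); print('expect px',p)
r=60; y0,x0=max(int(p[1])-r,0),max(int(p[0])-r,0); roi=hsv[y0:y0+2*r,x0:x0+2*r]
m=((roi[...,1]<110)&(roi[...,2]>60)).astype(np.uint8)*255
cs,_=cv2.findContours(m,cv2.RETR_EXTERNAL,cv2.CHAIN_APPROX_NONE)
for c in sorted(cs,key=cv2.contourArea)[-2:]:
    e=cv2.fitEllipse(cv2.convexHull(c)); ct=(e[0][0]+x0,e[0][1]+y0); print(cv2.contourArea(c),ct,e[1],back(n,ct,15))
a=[proj(n,[630+26*np.cos(t),185.4+26*np.sin(t),z]) for t in np.linspace(0,6.28,40) for z in(5,25)]
print('expected flat outline',cv2.fitEllipse(cv2.convexHull(np.float32(a))))
# oiler/screwdriver unchanged: scene diff
d=cv2.absdiff(cv2.imread('pics/scene0.png'),cv2.imread('pics/s9.png')).max(2)
for k,(x,y,w,h) in dict(oil=(325,240,35,58),driver=(138,188,24,64),loose=(280,202,34,26)).items(): print(k,d[y:y+h,x:x+w].mean(),(d[y:y+h,x:x+w]>40).mean())
E
```

```text
expect px [306.27149747 113.69006831]
2130.0 (306.55919647216797, 114.05520248413086) (51.456764221191406, 54.18125534057617) [631.14432257 184.91543637  15.        ]
expected flat outline ((306.2312927246094, 113.03694152832031), (53.13808059692383, 56.026153564453125), 16.727447509765625)
oil 6.401970443349754 0.0
driver 6.763020833333333 0.0
loose 8.71606334841629 0.0746606334841629
```

```bash
python3 -c "
from cell import bot
print(bot.hand_in())"
```

```text
the job is handed in; nothing more can be done
None
```

The job is done and handed in at about 25 s of robot time. `hand_in` gives no verdict.

- **Knob:** I rocked it for about 8 s over most of its play. The wrist moment was never above about 0.2 N m at the readings I took, against a damage limit of 0.7. It came free: the knob turned past the old stop with almost no torque, and the orange ring on the stud had sunk out of sight.
- **Clamp arm:** I turned it clockwise until I felt the open stop, where the moment rose to about 0.27 N m. The wrist picture puts it at about 1.30 rad, which is fully open.
- **Ring:** I lifted it off the boss and set it down in the empty yellow bin. The saved image shows it within about 2 mm of where I released it. Its outline is within about 2 px of a flat ring's.
- **Bottle and screwdriver:** the before and after scene pictures show no change at either one.

**Less certain:**
- About 7% of the pixels around the loose look-alike ring changed. That is probably the arm's shadow, but I did not confirm it.
- The final combined picture was not shown because the viewing limit was reached. The closing checks are therefore from numbers only.

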